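Cap the filter housing and hold the angle gauge on its stud

ROBOT

A 6-joint arm with a two-finger parallel gripper is mounted at the origin on the work surface. World frame = base frame: x ahead of the robot, y to its left, z up, the work surface at z = 0. Lengths are in mm, angles in rad, forces in N, time in s.
With the tool pointing down it reaches from about 350 to 975 mm from the base axis. Payload 7.1 kg.
Tool frame: the origin (TCP) lies between the finger pads; the fingertips stand 19 mm ahead of it and the grasp point (between the pads) is the TCP; z points along the fingers, y is the line along which they close (so a half turn about z gives the same grasp; the last joint's range is limited). The gripper opens to 88 mm and grips with 3 to 60 N. Pads are 20 mm wide; open, the fingers measure 115 mm over their backs; the gripper's body (75 mm by 178 mm) begins 61 mm behind the grasp point.
Start: joints at [1.293, 0.423, 1.63, -0, 1.089, -0.019], TCP at [159.919, 604.178, 241.675] pointing down, gripper open.
Joint ranges: [-3, 3], [-0.9, 2.11], [0.09, 2.58], [-1.31, 4.45], [0.11, 2.69], [-2.54, 2.54]. Speed limits (rad/s): [2.39, 2.39, 3.01, 3.14, 3.14, 3.14].

INTERFACE

Orientations are given as a rotation vector (axis times angle).
In Python, from workcell import ctrl gives the robot as it stands.
- The arm moves only by the tool arm_command, never from a script. Its argument "series" is a list of rows, each an object with "linear": the shift along the tool's x, y, z in m, a list of three; "turn": the turn about the tool's z in rad. A call has 1 to 10 rows; each row shifts and turns the commanded pose from where the row before left it, along the tool's axes as they then stand; what a row does not reach is not made up. A row lasts 1/10 s, in which the tool goes at most 50 mm and 8.59 degrees, less where a joint would pass 70% of its speed; a pose out of reach is approached as far as the arm can. A call with a gripper value outside its range is refused whole. "jaw" is the opening, from -1 (shut) to 1 (fully open), set as the call begins (left out, the last holds). The fingers move at their own pace and stop on an object; the grip force is fixed at half the most. Time passes only in rows, so rows that do not move let the fingers close. It gives the time, the measured TCP pose, the force, the opening and the grip force at its end, in the units of the state.
- ctrl.get_obs(): the state, without advancing time (a new reading comes with each control period).
- ctrl.get_image(name): name is "scene" or "side" or "wrist"; returns a dict with "frame" (400x640x3 uint8, blue, green, red), "fx", "fy", "cx", "cy" (pixels), "rvec" (rotation vector, rad) and "tvec" (3), from world to camera coordinates, as OpenCV has them. Camera axes: x right, y down, z forward; pixel columns grow to the right and rows downward; lengths in mm; the calibration is good to about 2 mm. A picture is of the moment at which its call begins. There is no depth.
- ctrl.close_job(): hands the job in; it is judged then, once.
The state is a dict: "t": time; "qpos": joint angles; "qvel": joint speeds; "joint_torque": joint torques, N m; "ee_pos": TCP position; "orientation": TCP orientation; "ft_force": force on the tool from outside, world axes, zero at the start; "moment": the same for the moment, N m; "width": finger opening in mm; "grasp_force": force on a finger pad.
Only numpy, scipy, OpenCV 4.12 (cv2) and the standard library are available. Lean on these libraries where they do the work, as an engineer would, in place of code of your own. Each camera call takes 0.05 s, during which the arm holds its last target. There are 200 camera calls.

TASK

Set the loose cover onto the open filter housing so that it sits fully down and level, and let go of it. Then take the angle gauge by its handle, stand its foot on the round-topped stud in the middle of that cover, and rock it until its swinging needle settles on the small set tab. Finish while still holding the gauge there in the gripper, its foot resting gently on the stud; leave the tab as it is set and the cartridge, the adaptor and the screwdriver where they are.

Things in the scene. Friction and masses are not known exactly. Their poses are not given: they have to be found in the camera images.
- housing: White plastic filter housing, an open round cup fixed upright in a square 110 x 110 x 15 mm aluminium nest on the bench; fixed, does not move. Outer diameter 84 mm and inner diameter 74 mm at the rim, rim 80 mm above the bench. Origin: centre of the underside; z up.
- housing_rim (a point): Centre of the housing's mouth, at the height of its rim (80 mm above the bench).
- cover: Loose white plastic cover, 0.13-0.21 kg, 55 mm high, right way up on the bench. From below: a bevelled plug 68 mm in diameter, 10 mm high (goes into the housing); a flange 88 mm in diameter, 6 mm thick (lies on the rim); in the middle on top a stud 30 mm in diameter, 39 mm tall above the flange, its upper end a hemisphere of radius 15 mm. Origin: centre of the plug's underside; z up.
- cover_seat (a point): Centre of the flange's underside, 10 mm above the cover's origin; it coincides with the rim's centre when the cover is seated.
- stud_top (a point): Top of the stud's rounded end, 55 mm above the cover's origin, 45 mm above the flange's underside. The centre of the hemisphere is 15 mm below it.
- gauge: Loose aluminium angle gauge, 0.3-0.5 kg, upright, 152 mm high: flat foot 50 (x) x 70 (y) x 12 mm; plate 100 mm wide (y), 6 mm thick, up to 102 mm; centred on top a black handle 24 (x) x 28 mm (y), 102 to 152 mm high. Origin: centre of the foot's underside; z up, y across the plate, x out of the dial face. Needle and tab turn about the x axis at a pivot on the +x face, 85 mm up.
- gauge_foot (a point): Centre of the underside of the gauge's foot.
- needle (a joint): Angle (rad) of the freely swinging, damped steel needle on the gauge; it hangs from the pivot and settles straight down in about a second. 0 when it points at the foot's centre (gauge upright), positive towards the gauge's +y. With the gauge tilted by an angle about its own x axis (right hand), it settles at minus that angle.
- needle_tip (a point): Lower tip of the needle, 60 mm from the pivot, 12 mm in front of the gauge's middle plane.
- tab (a joint): Angle (rad) of the set tab, a brass block 8 mm wide on a thin arm behind the needle, on the same pivot, clamped tight where it was set (0.15 to 0.38); it is not to be moved. Same zero and direction as the needle: the needle is on the tab when both angles are equal.
- tab_mark (a point): Mid-line of the set tab, 60 mm from the pivot, in the plane in which the needle's tip swings; the needle tip is on the mark when it coincides with this point.
- cartridge: Bystander: white plastic can-shaped filter cartridge, 56 mm in diameter, 85 mm tall, standing on the bench. Origin: centre of its underside.
- adaptor: Bystander: black power adaptor block, 50 x 85 x 32 mm, lying on the bench. Origin: centre of its underside.
- driver: Bystander: screwdriver lying on the bench. Origin on its underside near the middle.

How it is judged:
By the outcome, as a careful person would: the job done as asked, in the order asked, and still so for the second after the job is handed in, while the arm keeps its last pose, push and grip.
It also fails if it takes over 64 s, if anything falls off the work surface, if the arm or the gripper's body presses on something with over 40 N, if the wrist force passes 120 N, or if a joint passes its speed limit or range.

## Working session

There is one attempt and no reset: what is moved stays moved. The work goes in short steps, Python scripts to look and compute and a tool call to move; the robot and the scene stay as the last step left them, time stands still between calls to the robot, and variables do not carry over. Pictures are saved under pics/ and viewed, at most 10 in all, crops included, and the job is handed in when it is done.

Besides the shell and the picture viewer there is one more tool, called as name([rows], argument=value, ...), one row to a line, values as JSON. arm_command: Moves the arm, as the interface text tells. Its arguments: {"type":"object","properties":{"series":{"type":"array"},"jaw":{"type":"number"}},"required":["series"]}

```bash
mkdir -p pics; ls
python3 - <<'E'
from workcell import ctrl
import cv2,numpy as np,pickle
o=ctrl.get_obs();print(o)
d={n:ctrl.get_image(n) for n in("scene","side","wrist")}
pickle.dump(d,open("im0.pkl","wb"))
for n in d:
    cv2.imwrite(f"pics/{n}0.png",d[n]["frame"]);print(n,{k:v for k,v in d[n].items() if k!="frame"})
E
```

```text
pics
{'t': 0.0, 'qpos': array([ 1.29296471e+00,  4.23850689e-01,  1.63071566e+00, -3.68295634e-06,
        1.08858881e+00, -1.89992586e-02]), 'qvel': array([-0.00054513,  0.00102998,  0.00047063, -0.00129823,  0.00145913,
        0.00114596]), 'joint_torque': array([-3.49872234e-04, -5.44612670e+01, -2.73680806e+01,  6.44295802e-02,
        2.24564545e-02, -1.48402714e-04]), 'ee_pos': array([159.79667659, 603.66525899, 240.8854442 ]), 'orientation': array([-4.05406763e-01, -3.11509429e+00,  2.42797873e-03]), 'ft_force': array([-0.36365433, -0.16865195, -0.72138382]), 'moment': array([-0.03318173, -0.03411561,  0.01265201]), 'grasp_force': 0.0, 'width': 88.00057093415238}
scene {'fx': 381.4283188746897, 'fy': 381.4283188746897, 'cx': 317.55366317145524, 'cy': 201.4057511242629, 'rvec': array([ 1.9989849 ,  0.97520538, -0.51897193]), 'tvec': array([-359.0701036 , -211.51772822, 1239.23241999])}
side {'fx': 409.30041226487714, 'fy': 409.30041226487714, 'cx': 321.29437197872744, 'cy': 200.9180515920095, 'rvec': array([ 0.40341942, -2.85133862,  1.02683659]), 'tvec': array([611.53781185, 179.50033978, 752.91018818])}
wrist {'fx': 328.45060845973654, 'fy': 328.45060845973654, 'cx': 323.82690096506764, 'cy': 196.90381192167553, 'rvec': array([-2.32100938, -1.78660489, -0.22987044]), 'tvec': array([-623.69263585,  -30.57038658,  389.00739512])}
```

View pics/scene0.png

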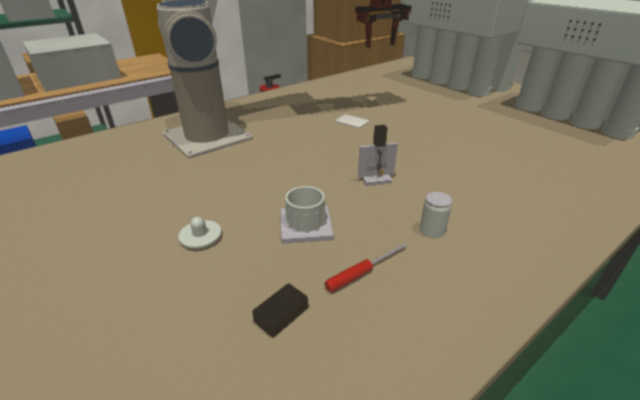

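View pics/side0.png

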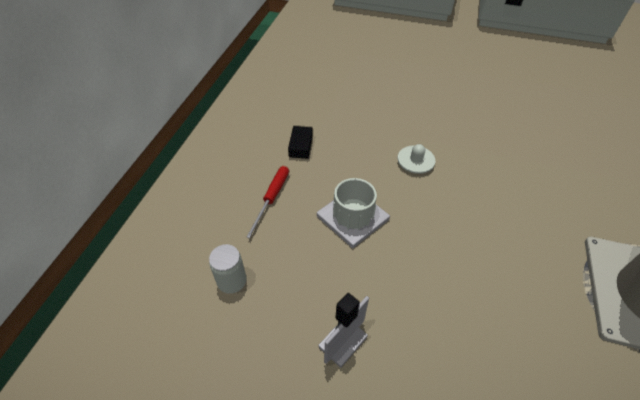

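View pics/wrist0.png

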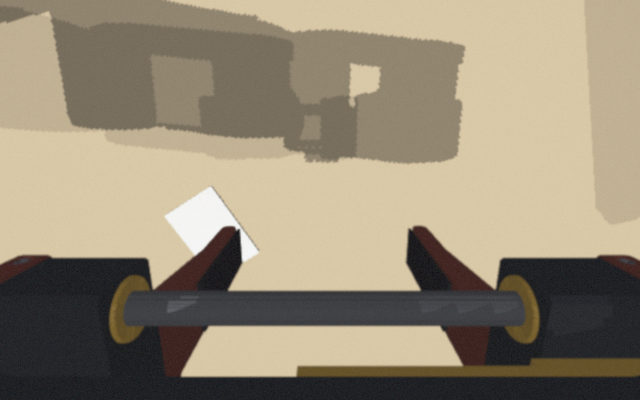

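The scene view shows the cover at about (200,234) with its stud top at (197,219). The housing mouth is at (305,197), the gauge at (378,155) with its dial face towards the camera, and the cartridge at (435,215). In the side view the cover is at (416,160), the housing mouth at (355,192) and the gauge handle at (347,310). The wrist view shows only bench, the fingers and a white card.

```bash
cat > h.py <<'E'
import cv2,numpy as np
from scipy.spatial.transform import Rotation as Ro
def cam(im):
    R=cv2.Rodrigues(np.array(im["rvec"]))[0]; t=np.array(im["tvec"])
    return R,t
def ray(im,uv):
    R,t=cam(im); d=R.T@np.array([(uv[0]-im["cx"])/im["fx"],(uv[1]-im["cy"])/im["fy"],1]); return -R.T@t,d/np.linalg.norm(d)
def plane(im,uv,z):
    c,d=ray(im,uv); return c+d*(z-c[2])/d[2]
def tri(*iu):
    A=np.zeros((3,3));b=np.zeros(3);L=[ray(*x) for x in iu]
    for c,d in L:
        P=np.eye(3)-np.outer(d,d);A+=P;b+=P@c
    p=np.linalg.solve(A,b); return p,max(np.linalg.norm((np.eye(3)-np.outer(d,d))@(p-c)) for c,d in L)
def proj(im,p):
    return cv2.projectPoints(np.float64(p).reshape(-1,3),np.array(im["rvec"]),np.array(im["tvec"]),np.array([[im["fx"],0,im["cx"]],[0,im["fy"],im["cy"]],[0,0,1]]),None)[0][:,0]
def tool(o):  # columns tool axes in world
    return Ro.from_rotvec(o["orientation"]).as_matrix()
E
python3 - <<'E'
import pickle
from h import *
d=pickle.load(open("im0.pkl","rb"))
for n,roi in(("scene",(330,120,100,80)),("side",(290,270,110,110)),("scene",(160,190,190,70)),("side",(310,120,140,130))):
    f=d[n]["frame"];x,y,w,h=roi
    hsv=cv2.cvtColor(f,cv2.COLOR_BGR2HSV); m=((hsv[...,1]<60)&(hsv[...,2]>70)).astype(np.uint8)
    k=((hsv[...,2]<45)).astype(np.uint8)
    for nm,mm in(("pale",m),("dark",k)):
        z=np.zeros_like(mm);z[y:y+h,x:x+w]=mm[y:y+h,x:x+w]
        for c in cv2.findContours(z,0,1)[0]:
            if cv2.contourArea(c)>60: print(n,nm,cv2.boundingRect(c),cv2.contourArea(c),np.round(np.array(cv2.moments(c)["m10"])/cv2.moments(c)["m00"],1),np.round(cv2.moments(c)["m01"]/cv2.moments(c)["m00"],1))
a=cv2.resize(d["scene"]["frame"][120:200,340:420],None,fx=5,fy=5,interpolation=cv2.INTER_CUBIC)
b=cv2.resize(d["side"]["frame"][285:375,300:380],None,fx=5,fy=5,interpolation=cv2.INTER_CUBIC)[:400]
cv2.imwrite("pics/g0.png",np.hstack([a,b]))
S,T=d["scene"],d["side"]
print("stud",tri((S,(197,217.5)),(T,(419,145))),"hous",tri((S,(305,197)),(T,(355,193))))
print(plane(S,(200,234.5),13),plane(T,(416.5,160),13))
E
```

```text
scene pale (357, 142, 41, 44) 1396.5 376.9 163.2
scene pale (334, 120, 36, 9) 156.0 353.5 122.7
side pale (290, 270, 110, 110) 11881.0 344.5 324.5
side dark (336, 294, 23, 33) 497.0 346.8 310.1
scene pale (178, 216, 44, 33) 1026.0 199.3 233.1
scene pale (280, 190, 54, 54) 2421.0 305.1 217.4
side pale (310, 120, 140, 130) 17868.0 379.7 184.7
stud (array([ 471.41641746, -226.39619747,   55.95967724]), np.float64(0.8335808463730453)) hous (array([576.02044493, -26.31997396,  78.4686417 ]), np.float64(0.8018830751971203))
[ 474.3047804  -228.60920552   13.        ] [ 467.8968442  -223.35281987   13.        ]
```

View pics/g0.png

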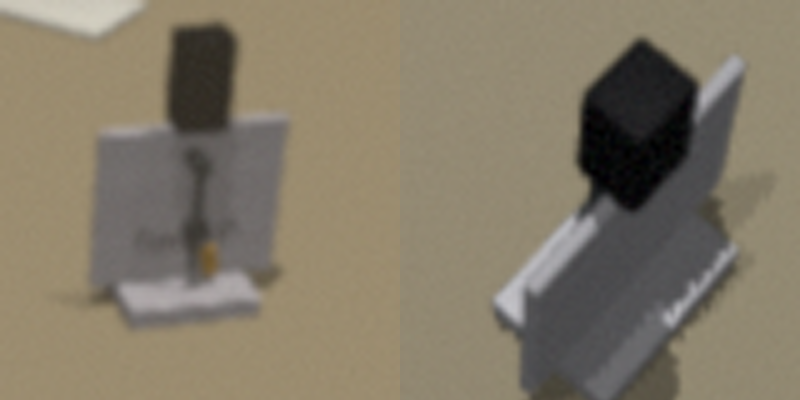

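The crop shows the gauge upright. In the scene crop its plate's top corners are at about (100,130) and (288,117), the brass tab is right of the needle near (209,258), and the pivot is near (197,157). In the side crop the plate's top corners are at about (540,290) and (737,60).

Run:
```python
import pickle
from h import *
from workcell import ctrl
d=pickle.load(open("im0.pkl","rb"));S,T=d["scene"],d["side"]
for u in((360,146),(397.4,143.6)):print("S",plane(S,u,102).round(1))
for u in((328,343),(367.4,297.2)):print("T",plane(T,u,102).round(1))
print("cart",plane(S,(434,229),0).round(),plane(T,(231,284),0).round())
print("handle",plane(S,(340+205/5,120+30/5),152).round(1),plane(T,(300+240/5,285+78/5),152).round(1))
o=ctrl.get_obs();print(tool(o).round(3),o["ee_pos"])
# wrist camera relative to tool
W=d["wrist"];R,t=cam(W);Rt=tool(o);c=-R.T@t
print("cam in tool",(Rt.T@(c-o["ee_pos"])).round(1),"axes",(Rt.T@R.T).round(3))
```

```text
S [507.4 195.2 102. ]
S [556.  277.7 102. ]
T [546.2 283.1 102. ]
T [506.2 196.7 102. ]
cart [760. 189.   0.] [757. 189.   0.]
handle [532.  237.7 152. ] [531.2 235.1 152. ]
[[-0.967  0.256 -0.   ]
 [ 0.256  0.967 -0.001]
 [ 0.    -0.001 -1.   ]] [159.80565035 603.79939365 241.08108896]
cam in tool [  69.1   -0.8 -142.6] axes [[-0.    -0.967 -0.254]
 [ 1.    -0.     0.001]
 [-0.001 -0.254  0.967]]
```

arm_command([
  {"linear": [0,0,0],"turn": 0.15},
  {"linear": [0,0,0],"turn": 0.15},
  {"linear": [0,0,0],"turn": 0.15},
  {"linear": [0,0,0],"turn": 0.15},
  {"linear": [0,0,0],"turn": 0.15},
  {"linear": [0,0,0],"turn": 0.15},
  {"linear": [0,0,0],"turn": 0.15},
  {"linear": [0,0,0],"turn": 0.15},
  {"linear": [0,0,0],"turn": 0.15},
  {"linear": [0,0,0],"turn": 0.15},
], jaw=1)

```text
t: 1.15
ee_pos: [159.8, 604.0, 241.4]
orientation: [2.426, 1.995, -0.001]
ft_force: [0.5, 0.5, 0.1]
width: 87.9
grasp_force: 0.0
```

arm_command([
  {"linear": [0,0,0],"turn": 0.15},
  {"linear": [0,0,0],"turn": 0.15},
  {"linear": [-0.018,0.041,0],"turn": 0},
  {"linear": [-0.018,0.041,0],"turn": 0},
  {"linear": [-0.018,0.041,0],"turn": 0},
  {"linear": [-0.018,0.041,0],"turn": 0},
  {"linear": [-0.018,0.041,0],"turn": 0},
  {"linear": [-0.018,0.041,0],"turn": 0},
  {"linear": [-0.018,0.041,0],"turn": 0},
  {"linear": [-0.018,0.041,0],"turn": 0},
])

```text
t: 2.15
ee_pos: [382.9, 321.6, 241.6]
orientation: [2.692, 1.619, -0.0]
ft_force: [-0.2, 0.3, -0.6]
width: 87.6
grasp_force: 0.0
```

arm_command([
  {"linear": [-0.037,0.028,0],"turn": 0},
  {"linear": [-0.037,0.028,0],"turn": 0},
  {"linear": [-0.037,0.028,0],"turn": 0},
  {"linear": [-0.037,0.028,0],"turn": 0},
  {"linear": [-0.037,0.028,0],"turn": 0},
  {"linear": [-0.037,0.028,0],"turn": 0},
  {"linear": [-0.037,0.028,0],"turn": 0},
  {"linear": [-0.037,0.028,0],"turn": 0},
  {"linear": [-0.037,0.028,0],"turn": 0},
  {"linear": [-0.037,0.028,0],"turn": 0},
])

```text
t: 3.15
ee_pos: [455.8, -136.9, 241.7]
orientation: [2.692, 1.619, 0.0]
ft_force: [1.3, 1.0, 0.6]
width: 88.0
grasp_force: 0.0
```

arm_command([
  {"linear": [-0.037,0.028,0],"turn": 0},
  {"linear": [-0.036,0.027,0],"turn": 0},
  {"linear": [0,0,0.02],"turn": 0},
  {"linear": [0,0,0.04],"turn": 0},
  {"linear": [0,0,0.04],"turn": 0},
  {"linear": [0,0,0],"turn": 0},
  {"linear": [0,0,0],"turn": 0},
])

```text
t: 3.85
ee_pos: [470.1, -225.0, 141.7]
orientation: [-2.691, -1.618, 0.002]
ft_force: [0.0, -0.5, -0.3]
width: 87.7
grasp_force: 0.0
```

Run:
```python
from workcell import ctrl
import pickle
from h import *
o=ctrl.get_obs();W=ctrl.get_image("wrist");pickle.dump((o,W),open("w1.pkl","wb"));cv2.imwrite("pics/w1.png",W["frame"])
print(o["ee_pos"],o["t"],proj(W,[[471,-226,55],[471,-226,16]]))
```

```text
[ 470.09444839 -225.03424226  141.70432295] 3.85 [[325.57269184 208.56759241]
 [325.45503965 195.23872896]]
```

View pics/w1.png

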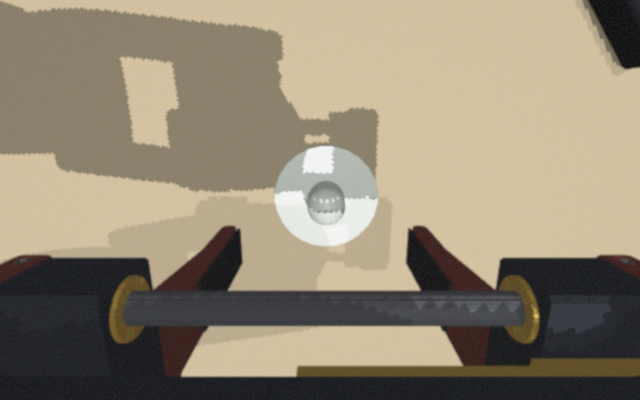

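The wrist view shows the cover flange as a circle centred at (326.5,196), radius about 51 px, with the stud at (326,203). The predicted centre was (325.5,195), so my estimate is good to about 1 mm.

arm_command([
  {"linear": [-0.001,0.002,0.02],"turn": 0},
  {"linear": [0,0,0.03],"turn": 0},
  {"linear": [0,0,0.025],"turn": 0},
  {"linear": [0,0,0.015],"turn": 0},
  {"linear": [0,0,0.01],"turn": 0},
  {"linear": [0,0,0.003],"turn": 0},
  {"linear": [0,0,0],"turn": 0},
])

```text
t: 4.6
ee_pos: [472.4, -227.3, 39.6]
orientation: [2.691, 1.618, 0.001]
ft_force: [-0.1, -0.6, -0.5]
width: 87.7
grasp_force: 0.0
```

arm_command([
  {"linear": [0,0,0],"turn": 0},
  {"linear": [0,0,0],"turn": 0},
  {"linear": [0,0,0],"turn": 0},
  {"linear": [0,0,0],"turn": 0},
  {"linear": [0,0,0],"turn": 0},
  {"linear": [0,0,0],"turn": 0},
  {"linear": [0,0,0],"turn": 0},
  {"linear": [0,0,0],"turn": 0},
], jaw=-1)

```text
t: 5.4
ee_pos: [471.5, -226.9, 38.6]
orientation: [-2.692, -1.619, 0.0]
ft_force: [-1.3, 1.1, -0.4]
width: 29.5
grasp_force: 30.0
```

arm_command([
  {"linear": [0,0,-0.03],"turn": 0},
  {"linear": [0,0,-0.045],"turn": 0},
  {"linear": [0,0,-0.045],"turn": 0},
  {"linear": [0.03,0,0],"turn": 0},
  {"linear": [0.04,0,0],"turn": 0},
  {"linear": [0.04,0,0],"turn": 0},
  {"linear": [0.03,0,0],"turn": 0},
  {"linear": [0,0,0],"turn": 0},
  {"linear": [0,0,0],"turn": 0},
])

```text
t: 6.3
ee_pos: [536.9, -102.8, 158.3]
orientation: [-2.69, -1.621, 0.001]
ft_force: [-0.3, -0.1, -2.6]
width: 29.7
grasp_force: 30.0
```

Run:
```python
from workcell import ctrl
import pickle
from h import *
o=ctrl.get_obs();W=ctrl.get_image("wrist");pickle.dump((o,W),open("w2.pkl","wb"));cv2.imwrite("pics/w2.png",W["frame"])
print(o["ee_pos"],o["t"],o["width"],proj(W,[[576,-26.3,80],[576,-26.3,0]]))
```

```text
[ 536.92864982 -102.83496626  158.31052721] 6.3 29.70094906411285 [[321.77687249  82.44620258]
 [322.47939647  90.01827099]]
```

View pics/w2.png

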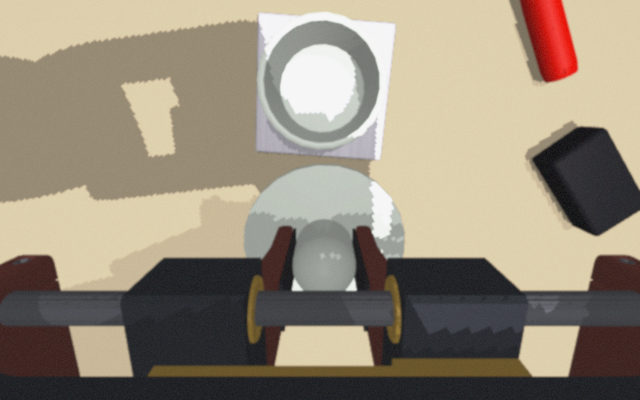

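The wrist view shows the rim centred at about (321.5,82), matching the predicted (321.8,82.4). The held cover hangs level, centred near x = 324.5.

arm_command([
  {"linear": [0.03,-0.001,0],"turn": 0},
  {"linear": [0.03,0,0],"turn": 0},
  {"linear": [0.0255,0,0],"turn": 0},
  {"linear": [0,0,0],"turn": 0},
  {"linear": [0,0,0.02],"turn": 0},
  {"linear": [0,0,0.012],"turn": 0},
  {"linear": [0,0,0],"turn": 0},
  {"linear": [0,0,0],"turn": 0},
])

```text
t: 7.15
ee_pos: [575.9, -28.2, 126.4]
orientation: [-2.693, -1.617, 0.002]
ft_force: [-0.1, 0.1, -1.3]
width: 29.5
grasp_force: 30.0
```

Run:
```python
from workcell import ctrl
from h import *
o=ctrl.get_obs();print(o["ee_pos"],o["ft_force"],tool(o).T@(np.array([576,-26.3,108.6])-o["ee_pos"]))
a=[]
for n,(cx,cy) in(("scene",(305,190)),("side",(358,185))):
    a.append(cv2.resize(ctrl.get_image(n)["frame"][cy-50:cy+50,cx-50:cx+50],None,fx=4,fy=4,interpolation=cv2.INTER_CUBIC))
cv2.imwrite("pics/p3.png",np.hstack(a))
```

```text
[575.90148446 -28.23440472 126.43143921] [-0.0752783   0.11738817 -1.29744558] [ 1.76409208 -0.80255834 17.8313132 ]
```

View pics/p3.png

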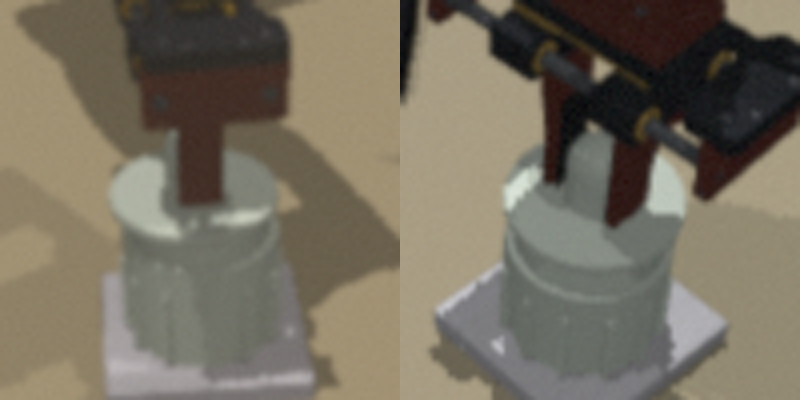

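Both views show the cover upright just above the rim. It is 2–3 mm to the -y side, with the flange centre at 195 against the rim centre at 202 in the 4x scene crop.

arm_command([
  {"linear": [0.0025,-0.001,0],"turn": 0},
  {"linear": [0,0,0.004],"turn": 0},
  {"linear": [0,0,0.004],"turn": 0},
  {"linear": [0,0,0.004],"turn": 0},
  {"linear": [0,0,0],"turn": 0},
])

```text
t: 7.75
ee_pos: [576.2, -24.6, 113.9]
orientation: [-2.692, -1.619, 0.002]
ft_force: [-0.5, 0.7, -1.3]
width: 29.3
grasp_force: 30.0
```

arm_command([
  {"linear": [0,0,0.002],"turn": 0},
  {"linear": [0,0,0.002],"turn": 0},
  {"linear": [0,0,0.001],"turn": 0},
  {"linear": [0,0,0],"turn": 0},
])

```text
t: 8.15
ee_pos: [576.7, -24.7, 109.5]
orientation: [-2.692, -1.619, 0.0]
ft_force: [0.3, -0.6, -1.4]
width: 29.4
grasp_force: 30.0
```

arm_command([
  {"linear": [0,0,0.001],"turn": 0},
  {"linear": [0,0,0.001],"turn": 0},
  {"linear": [0,0,0],"turn": 0},
  {"linear": [0,0,0],"turn": 0},
])

```text
t: 8.55
ee_pos: [576.9, -24.7, 108.8]
orientation: [2.692, 1.619, 0.001]
ft_force: [-2.4, 0.7, 8.6]
width: 29.8
grasp_force: 30.0
```

arm_command([
  {"linear": [0,0,0],"turn": 0},
  {"linear": [0,0,0],"turn": 0},
  {"linear": [0,0,0],"turn": 0},
  {"linear": [0,0,0],"turn": 0},
  {"linear": [0,0,0],"turn": 0},
  {"linear": [0,0,-0.02],"turn": 0},
  {"linear": [0,0,-0.045],"turn": 0},
  {"linear": [0,0,-0.045],"turn": 0},
  {"linear": [-0.03,0,0],"turn": 0},
  {"linear": [-0.03,0,0],"turn": 0},
], jaw=1)

```text
t: 9.55
ee_pos: [549.4, -77.9, 219.5]
orientation: [2.689, 1.62, 0.005]
ft_force: [-0.1, 0.2, 0.2]
width: 87.8
grasp_force: 0.0
```

Run:
```python
from workcell import ctrl
import pickle
from h import *
o=ctrl.get_obs();d={n:ctrl.get_image(n) for n in("scene","side","wrist")};pickle.dump((o,d),open("w4.pkl","wb"))
print(o["ee_pos"],o["width"])
a=[cv2.resize(d[n]["frame"][cy-40:cy+40,cx-40:cx+40],None,fx=5,fy=5,interpolation=cv2.INTER_CUBIC) for n,(cx,cy) in(("scene",(305,195)),("side",(358,188)))]
cv2.imwrite("pics/p4.png",np.hstack(a))
for n in d: print(n,proj(d[n],[[576,-26.3,125],[576,-26.3,86]]).round(1).tolist())
```

```text
[549.44308763 -77.88240746 219.51914749] 87.81781299320619
scene [[304.1, 177.9], [304.6, 193.8]]
side [[356.5, 177.1], [354.9, 190.7]]
wrist [[324.1, 122.4], [324.1, 120.7]]
```

View pics/p4.png

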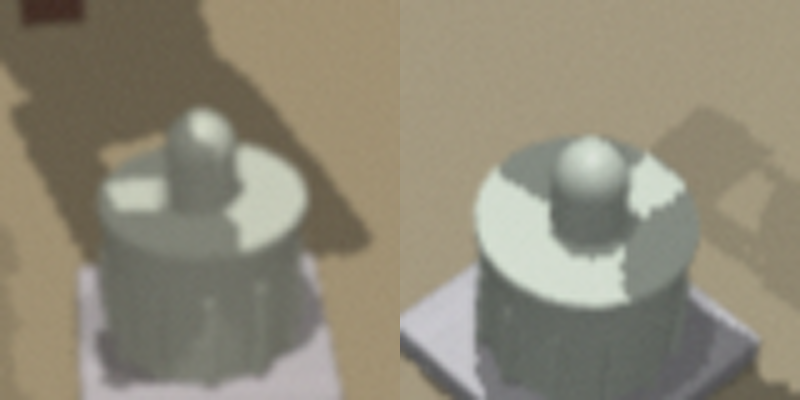

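The cover now sits fully down and level on the housing in both views, with its stud standing free. The stud apex is at about (305,177) in the scene and its ball centre at (356,183) in the side view. Next is the gauge dial, seen from close by.

arm_command([
  {"linear": [0.042,0.003,0],"turn": 0},
  {"linear": [0.042,0.003,0],"turn": 0},
  {"linear": [0.042,0.003,0],"turn": 0},
  {"linear": [0.042,0.003,0],"turn": 0},
  {"linear": [0.042,0.002,0.03],"turn": 0},
  {"linear": [0.038,0.002,0.03],"turn": 0},
  {"linear": [0,0,0],"turn": 0},
  {"linear": [0,0,0],"turn": 0},
  {"linear": [0,0,0],"turn": 0},
])

```text
t: 10.6
ee_pos: [678.3, 132.5, 159.3]
orientation: [2.692, 1.619, 0.001]
ft_force: [0.2, -0.4, 0.8]
width: 88.2
grasp_force: 0.0
```

Run:
```python
from workcell import ctrl
import pickle
from h import *
_,d=pickle.load(open("w4.pkl","rb"))
print("sphere",tri((d["scene"],(305.2,183.6)),(d["side"],(356.2,183))))
o=ctrl.get_obs();W=ctrl.get_image("wrist");pickle.dump((o,W),open("w5.pkl","wb"))
p=proj(W,[[531,236,152],[531,236,0]]);print(o["ee_pos"],p)
c=p.mean(0).astype(int);x=max(0,c[0]-100);y=max(0,c[1]-75);print(x,y)
cv2.imwrite("pics/w5.png",cv2.resize(W["frame"][y:y+150,x:x+200],None,fx=4,fy=4,interpolation=cv2.INTER_CUBIC))
```

```text
sphere (array([575.3819193 , -24.09773072, 110.52961638]), np.float64(0.574711867135248))
[678.33192209 132.46754046 159.27862902] [[-50.84016254 210.77502667]
 [130.49454928 162.37076044]]
0 111
```

View pics/w5.png

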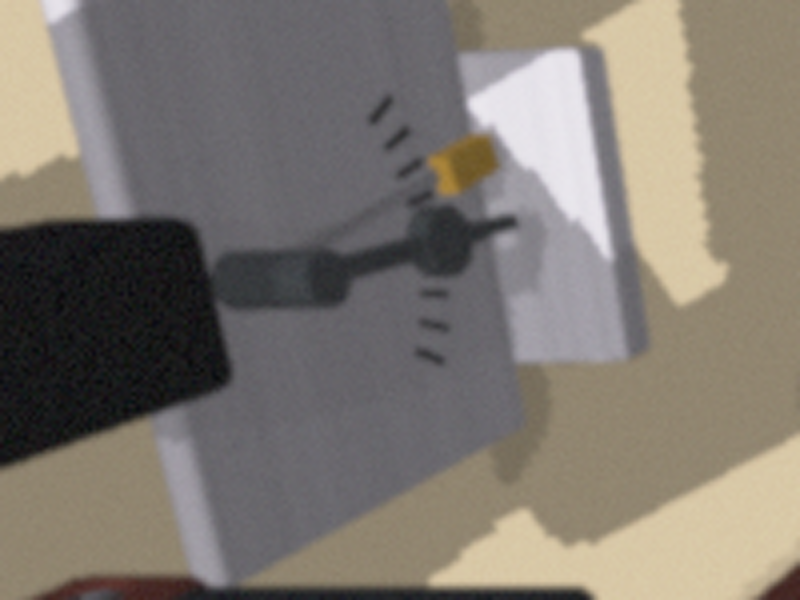

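The crop shows the dial clearly. The needle tip is at (514,220), the front face of the brass tab is centred at about (468,163), the foot's front top edge runs from (582,47) to (628,357), and the thin tab arm leads back to the pivot.

```bash
cat > gp.py <<'E'
import pickle
from h import *
o,W=pickle.load(open("w5.pkl","rb"))
px=lambda u:(u[0]/4,u[1]/4+111)
a=plane(W,px((582,47)),12);b=plane(W,px((628,357)),12)
gy=(a-b)/np.linalg.norm(a-b);gx=np.array([gy[1],-gy[0],0])
print("len",np.linalg.norm(a-b),"yaw y deg",np.degrees(np.arctan2(gy[1],gy[0])))
c=(a+b)/2-25*gx;c[2]=0;print("centre",c)
G=np.column_stack([gx,gy,[0,0,1]])
def onx(u,x):
    C,d=ray(W,px(u));C=G.T@(C-c);d=G.T@d;return C+d*(x-C[0])/d[0]
print("needle tip",onx((514,220),12),"plate corner",onx((525,425),3),onx((225,585),3),"ball",onx((440,240),12))
for x in(6,8,10,12):
    for u in((468,163),(440,158),(450,195),(497,165),(487,133)):
        p=onx(u,x);print(x,u,p.round(1),"ang",round(float(np.arctan2(p[1],85-p[2])),3),"r",round(float(np.hypot(p[1],85-p[2])),1))
E
python3 gp.py
```

```text
len 69.24265201867364 yaw y deg 62.849040102353534
centre [532.16574118 236.758183     0.        ]
needle tip [12.         -0.66152369 25.04756967] plate corner [  3.         -48.41514695  18.82103179] [  3.         -47.5008339  104.77509984] ball [12.         -0.48819814 49.9814539 ]
6 (468, 163) [ 6.  11.8 27.7] ang 0.204 r 58.5
6 (440, 158) [ 6.  13.9 36.4] ang 0.278 r 50.6
6 (450, 195) [ 6.   6.3 35.3] ang 0.125 r 50.1
6 (497, 165) [ 6.  10.2 17.9] ang 0.151 r 67.9
6 (487, 133) [ 6.  17.2 19.5] ang 0.257 r 67.7
8 (468, 163) [ 8.  12.2 30.9] ang 0.222 r 55.5
8 (440, 158) [ 8.  14.2 39.5] ang 0.303 r 47.7
8 (450, 195) [ 8.   6.7 38.4] ang 0.142 r 47.1
8 (497, 165) [ 8.  10.6 21.2] ang 0.165 r 64.7
8 (487, 133) [ 8.  17.5 22.8] ang 0.275 r 64.6
10 (468, 163) [10.  12.6 34.1] ang 0.242 r 52.5
10 (440, 158) [10.  14.6 42.5] ang 0.33 r 44.9
10 (450, 195) [10.   7.1 41.5] ang 0.162 r 44.1
10 (497, 165) [10.  11.  24.5] ang 0.179 r 61.5
10 (487, 133) [10.  17.8 26.1] ang 0.294 r 61.6
12 (468, 163) [12.  12.9 37.2] ang 0.264 r 49.5
12 (440, 158) [12.  14.9 45.6] ang 0.361 r 42.1
12 (450, 195) [12.   7.5 44.6] ang 0.184 r 41.1
12 (497, 165) [12.  11.3 27.8] ang 0.196 r 58.4
12 (487, 133) [12.  18.1 29.3] ang 0.315 r 58.6
```

arm_command([
  {"linear": [0,0,-0.035],"turn": -0.012},
  {"linear": [0.005,-0.036,0],"turn": 0},
  {"linear": [0.005,-0.036,0],"turn": 0},
  {"linear": [0.005,-0.036,0],"turn": 0},
  {"linear": [0.005,-0.035,0],"turn": 0},
  {"linear": [0.0035,-0.035,0],"turn": 0},
  {"linear": [0,0,0],"turn": 0},
  {"linear": [0,0,0],"turn": 0},
])

```text
t: 11.45
ee_pos: [531.4, 234.9, 195.3]
orientation: [2.682, 1.635, 0.004]
ft_force: [0.5, 0.3, -1.0]
width: 87.8
grasp_force: 0.0
```

Run:
```python
from workcell import ctrl
import pickle
from h import *
o=ctrl.get_obs();print(o["ee_pos"],o["t"],"to grasp",(tool(o).T@(np.array([532,236.5,130])-o["ee_pos"])).round(1))
W=ctrl.get_image("wrist");f=W["frame"];pr=proj(W,[[532,236.5,152]])[0]
m=(f.max(2)<45).astype(np.uint8);m[:,:260]=0;m[:,390:]=0;m[225:]=0
c=[c for c in cv2.findContours(m,0,1)[0] if cv2.contourArea(c)>100]
print(pr,[(cv2.boundingRect(k),cv2.minAreaRect(k)) for k in c])
```

```text
[531.35608906 234.85255601 195.32056068] 11.45 to grasp [ 1.6 -0.3 65.3]
[323.12924858 226.08425902] [((304, 188, 36, 37), ((321.5, 206.0), (36.0, 35.0), 90.0))]
```

arm_command([
  {"linear": [0.0015,-0.001,0.02],"turn": 0},
  {"linear": [0,0,0.025],"turn": 0},
  {"linear": [0,0,0.015],"turn": 0},
  {"linear": [0,0,0.005],"turn": 0},
  {"linear": [0,0,0],"turn": 0},
  {"linear": [0,0,0],"turn": 0},
])

```text
t: 12.1
ee_pos: [531.5, 236.9, 129.3]
orientation: [2.683, 1.634, 0.002]
ft_force: [-0.8, 0.3, 0.9]
width: 87.6
grasp_force: 0.0
```

arm_command([
  {"linear": [0,0,0],"turn": 0},
  {"linear": [0,0,0],"turn": 0},
  {"linear": [0,0,0],"turn": 0},
  {"linear": [0,0,0],"turn": 0},
  {"linear": [0,0,0],"turn": 0},
  {"linear": [0,0,0],"turn": 0},
  {"linear": [0,0,0],"turn": 0},
  {"linear": [0,0,0],"turn": 0},
  {"linear": [0,0,0],"turn": 0},
], jaw=-1)

```text
t: 13.0
ee_pos: [530.7, 237.0, 128.6]
orientation: [-2.683, -1.635, 0.0]
ft_force: [-0.6, -0.2, 1.4]
width: 24.2
grasp_force: 30.0
```

arm_command([
  {"linear": [0,0,-0.01],"turn": 0},
  {"linear": [0,0,-0.02],"turn": 0},
  {"linear": [0,0,-0.03],"turn": 0},
  {"linear": [0,0,-0.03],"turn": 0},
  {"linear": [0,0,-0.03],"turn": 0},
  {"linear": [0,0,-0.025],"turn": 0},
  {"linear": [0,0,-0.015],"turn": 0},
  {"linear": [0,0,-0.005],"turn": 0},
  {"linear": [0,0,0],"turn": 0},
])

```text
t: 13.9
ee_pos: [530.5, 236.9, 294.0]
orientation: [2.682, 1.635, 0.001]
ft_force: [-0.6, -0.2, -4.5]
width: 23.8
grasp_force: 30.0
```

arm_command([
  {"linear": [-0.01,0.008,0],"turn": 0},
  {"linear": [-0.02,0.016,0],"turn": 0},
  {"linear": [-0.029,0.022,0],"turn": 0},
  {"linear": [-0.03,0.023,0],"turn": 0},
  {"linear": [-0.03,0.023,0],"turn": 0},
  {"linear": [-0.03,0.023,0],"turn": 0},
  {"linear": [-0.027,0.021,0],"turn": 0},
  {"linear": [-0.02,0.016,0],"turn": 0},
  {"linear": [-0.013,0.008,0],"turn": 0},
  {"linear": [0,0,0],"turn": 0},
])

```text
t: 14.9
ee_pos: [576.5, -24.2, 292.4]
orientation: [-2.684, -1.631, 0.003]
ft_force: [-0.4, 0.7, -4.6]
width: 23.8
grasp_force: 30.0
```

arm_command([
  {"linear": [0,0,0],"turn": 0},
  {"linear": [0,0,0],"turn": 0},
  {"linear": [0,0,0],"turn": 0},
])

```text
t: 15.2
ee_pos: [576.9, -21.1, 293.5]
orientation: [-2.681, -1.637, 0.0]
ft_force: [-0.1, -0.3, -4.8]
width: 23.5
grasp_force: 30.0
```

Run:
```python
from workcell import ctrl
import pickle
from h import *
o=ctrl.get_obs();print(o["ee_pos"],o["ft_force"],o["t"],o["width"],"to start",(tool(o).T@(np.array([577.4,-21.8,254])-o["ee_pos"])).round(1))
d={n:ctrl.get_image(n) for n in("scene","side")};pickle.dump((o,d),open("w6.pkl","wb"))
e=o["ee_pos"];a=[]
for n in d:
    p=proj(d[n],[e-[0,0,90]])[0].astype(int);print(n,p-50)
    a.append(cv2.resize(d[n]["frame"][p[1]-50:p[1]+50,p[0]-50:p[0]+50],None,fx=4,fy=4,interpolation=cv2.INTER_CUBIC))
cv2.imwrite("pics/p6.png",np.hstack(a))
```

```text
[576.93137423 -21.07104107 293.53303543] [-0.05188503 -0.3446361  -4.77896681] 15.2 23.52184480536898 to start [-0.4  0.8 39.5]
scene [255  92]
side [308  98]
```

View pics/p6.png

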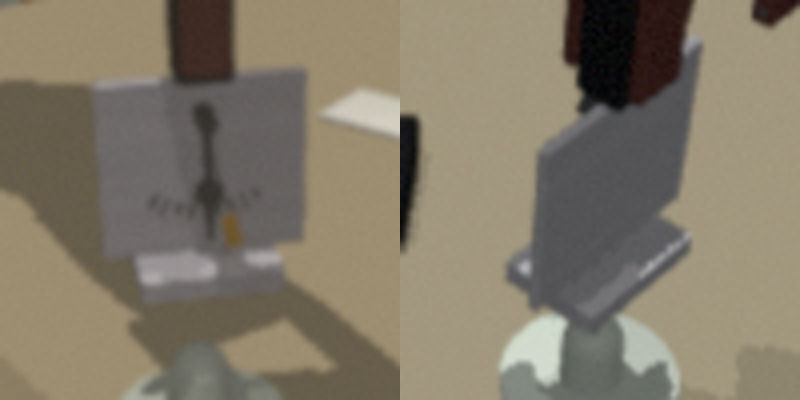

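The crop shows the gauge gripped upright above the stud, needle straight down and the brass tab to its right at about (231,230). The foot is at (137–283, 255–300) and the stud top at (200,350). That is my tenth picture, so I will work numerically from here.

```bash
cat > meas.py <<'E'
# brass centroid and needle in gravity-aligned gauge frame (gx,gy,z) relative to the TCP
from workcell import ctrl
from h import *
def meas(N=4,th=0.0):
    E=[];B=[];D=[];Fo=[]
    for i in range(N):
        o=ctrl.get_obs();S=ctrl.get_image("scene");E.append(o["ee_pos"]);R=tool(o)
        gy=R[:,0]*[1,1,0];gy/=np.linalg.norm(gy);G=np.column_stack([[gy[1],-gy[0],0],gy,[0,0,1]])
        f=S["frame"];hsv=cv2.cvtColor(f,cv2.COLOR_BGR2HSV)
        n=np.array([0,np.sin(th),np.cos(th)]);t=np.array([0,np.cos(th),-np.sin(th)])
        piv=-44*n
        pt=lambda x,p:proj(S,o["ee_pos"]+G@(np.array([x,0,0])+p))[0]
        # region of the dial where the tab can be: polygon between radii 30 and 75 from the pivot
        poly=np.int32([pt(6,piv+r*(-n)+s*t) for r,s in((35,-18),(35,36),(72,36),(72,-18))])
        reg=np.zeros(f.shape[:2],np.uint8);cv2.fillPoly(reg,[poly],1)
        b=f.astype(int);wt=np.clip(b[...,2]-b[...,0]-40,0,None)*reg
        ys,xs=np.nonzero(wt);w=wt[ys,xs];B.append([(xs*w).sum()/w.sum(),(ys*w).sum()/w.sum(),w.sum(),w.max()])
        def onx(u,x):
            c,d=ray(S,u);c=G.T@(c-o["ee_pos"]);d=G.T@d;return c+d*(x-c[0])/d[0]
        # needle: dark pixels by gray weight on rows between hub and tip
        rn=np.zeros_like(reg);cv2.fillPoly(rn,[np.int32([pt(12,piv+[0,s,-r]) for r,s in((8,-9),(8,9),(45,9),(45,-9))])],1)
        g=f.max(2).astype(int);wd=np.clip(75-g,0,None)*rn
        ys,xs=np.nonzero(wd);w=wd[ys,xs];D.append(onx(((xs*w).sum()/w.sum(),(ys*w).sum()/w.sum()),12) if w.sum() else [np.nan]*3)
        Fo.append(onx(B[-1][:2],6))
    return dict(tcp=np.mean(E,0),brass_px=np.mean(B,0),brass=np.mean(Fo,0),brass_sd=np.std(Fo,0),needle=np.mean(D,0),ft=o["ft_force"],t=o["t"])
if __name__=="__main__":
    import sys
    for k,v in meas(5,float(sys.argv[1])).items():print(k,np.round(v,2))
E
python3 meas.py 0
```

```text
tcp [577.09 -21.51 293.7 ]
brass_px [312.35 149.14 344.6   24.8 ]
brass [   6.     12.48 -102.68]
brass_sd [0.   0.03 0.1 ]
needle [ 12.     0.72 -74.85]
ft [-0.09 -0.02 -4.49]
t 15.5
```

arm_command([
  {"linear": [0,0,0.008],"turn": 0},
  {"linear": [0,0,0.01],"turn": 0},
  {"linear": [0,0,0.008],"turn": 0},
  {"linear": [0,0,0.005],"turn": 0},
  {"linear": [0,0,0.003],"turn": 0},
  {"linear": [0,0,0.001],"turn": 0},
  {"linear": [0,0,0],"turn": 0},
  {"linear": [0,0,0],"turn": 0},
])

```text
t: 16.35
ee_pos: [577.4, -22.1, 259.0]
orientation: [2.682, 1.635, 0.001]
ft_force: [-0.2, 0.1, -4.4]
width: 24.0
grasp_force: 30.0
```

arm_command([
  {"linear": [0,0,0.001],"turn": 0},
  {"linear": [0,0,0.001],"turn": 0},
  {"linear": [0,0,0],"turn": 0},
])

```text
t: 16.65
ee_pos: [577.1, -22.1, 256.6]
orientation: [-2.682, -1.635, 0.0]
ft_force: [0.6, -0.4, -4.7]
width: 24.2
grasp_force: 30.0
```

arm_command([
  {"linear": [0,0,0.001],"turn": 0},
  {"linear": [0,0,0],"turn": 0},
])

```text
t: 16.85
ee_pos: [577.1, -22.1, 255.5]
orientation: [-2.682, -1.635, 0.0]
ft_force: [0.4, -0.0, -4.9]
width: 23.8
grasp_force: 30.0
```

arm_command([
  {"linear": [0,0,0.001],"turn": 0},
  {"linear": [0,0,0],"turn": 0},
])

```text
t: 17.05
ee_pos: [577.1, -22.1, 254.5]
orientation: [-2.682, -1.635, 0.0]
ft_force: [0.9, -0.2, -5.1]
width: 24.1
grasp_force: 30.0
```

arm_command([
  {"linear": [0,0,0.001],"turn": 0},
  {"linear": [0,0,0],"turn": 0},
])

```text
t: 17.25
ee_pos: [577.2, -22.1, 253.7]
orientation: [2.682, 1.635, 0.0]
ft_force: [0.0, -0.7, -4.1]
width: 23.9
grasp_force: 30.0
```

arm_command([
  {"linear": [0,0,0.0005],"turn": 0},
  {"linear": [0,0,0],"turn": 0},
])

```text
t: 17.45
ee_pos: [577.3, -22.1, 253.5]
orientation: [2.682, 1.635, 0.001]
ft_force: [-0.2, 0.7, -1.0]
width: 24.1
grasp_force: 30.0
```

arm_command([
  {"linear": [0,0,0.0006],"turn": 0},
  {"linear": [0.0016,0,0.0001],"turn": 0},
  {"linear": [0.0016,0,0.0001],"turn": 0},
  {"linear": [0.0016,0,0.0001],"turn": 0},
  {"linear": [0.0016,0,0],"turn": 0},
  {"linear": [0,0,0],"turn": 0},
  {"linear": [0,0,0],"turn": 0},
])

```text
t: 18.15
ee_pos: [580.1, -16.8, 253.0]
orientation: [2.682, 1.635, -0.001]
ft_force: [-3.9, -3.0, 6.9]
width: 23.6
grasp_force: 30.0
```

```bash
python3 meas.py 0.05
```

```text
tcp [580.06 -16.84 252.98]
brass_px [312.99 167.74 313.2   25.  ]
brass [   6.      7.6  -103.13]
brass_sd [0.   0.02 0.05]
needle [ 12.    -2.01 -74.47]
ft [-3.75 -1.95  5.94]
t 18.35
```

arm_command([
  {"linear": [0,0,0.0008],"turn": 0},
  {"linear": [0.0016,0,0.0001],"turn": 0},
  {"linear": [0.0016,0,0.0002],"turn": 0},
  {"linear": [0.0016,0,0.0001],"turn": 0},
  {"linear": [0.0016,0,0.0002],"turn": 0},
  {"linear": [0,0,0],"turn": 0},
  {"linear": [0,0,0],"turn": 0},
])

```text
t: 19.1
ee_pos: [583.2, -10.7, 252.1]
orientation: [2.682, 1.635, 0.001]
ft_force: [-3.6, -0.7, 7.7]
width: 24.4
grasp_force: 30.0
```

```bash
python3 meas.py 0.1
```

```text
tcp [583.24 -10.75 252.07]
brass_px [313.48 168.13 320.6   24.2 ]
brass [   6.      1.71 -103.19]
brass_sd [0.   0.03 0.05]
needle [ 12.    -5.08 -74.9 ]
ft [-3.27 -0.44  9.73]
t 19.3
```

arm_command([
  {"linear": [0.0016,0,0.0002],"turn": 0},
  {"linear": [0.0016,0,0.0002],"turn": 0},
  {"linear": [0.0016,0,0.0002],"turn": 0},
  {"linear": [0.0016,0,0.0003],"turn": 0},
  {"linear": [0.0016,0,0.0003],"turn": 0},
  {"linear": [0.0016,0,0.0003],"turn": 0},
  {"linear": [0.001,0,0.0002],"turn": 0},
  {"linear": [0,0,0],"turn": 0},
  {"linear": [0,0,0],"turn": 0},
])

```text
t: 20.25
ee_pos: [588.1, -1.3, 250.3]
orientation: [2.682, 1.635, 0.001]
ft_force: [-2.3, -0.4, 8.3]
width: 23.7
grasp_force: 30.0
```

```bash
python3 meas.py 0.18
```

```text
tcp [588.13  -1.25 250.27]
brass_px [314.81 169.5   74.2   15.4 ]
brass [   6.     -6.29 -104.86]
brass_sd [0.   0.04 0.1 ]
needle [ 12.    -9.81 -74.82]
ft [-2.97 -0.78  7.83]
t 20.45
```

```bash
cat > patch.py <<'E'
from workcell import ctrl
from h import *
im=[ctrl.get_image("scene") for _ in range(3)];S=im[0]
f=np.mean([i["frame"] for i in im],0);o=ctrl.get_obs()
e=o["ee_pos"];gy=np.array([.459,.889,0]);gx=np.array([.889,-.459,0])
import sys
th=float(sys.argv[1]);piv=e-44*(np.sin(th)*gy+np.cos(th)*np.array([0,0,1]))
for nm,x in(("needle x12",12),("x6",6)): print(nm,[proj(S,piv+x*gx-[0,0,r])[0].round(1).tolist() for r in(0,40,60)])
u=proj(S,piv+6*gx-[0,0,55])[0].round().astype(int)
print("R-B cols",u[0]-8,"..",u[0]+8)
for y in range(u[1]-10,u[1]+9):print(y,*[f"{int(f[y,x,2]-f[y,x,0]):3d}" for x in range(u[0]-8,u[0]+9)]," | ",*[f"{int(f[y,x].max()):3d}" for x in range(u[0]-8,u[0]+9)])
print(o["ft_force"].round(1),o["t"])
E
python3 patch.py 0.183
```

```text
needle x12 [[314.1, 143.0], [314.4, 161.5], [314.5, 170.4]]
x6 [[313.6, 141.6], [313.8, 160.1], [313.9, 168.9]]
R-B cols 306 .. 322
157   4   4   4   5   5   4   4   5   6   5   4   4   4   5   5   4   6  |  110 112 111 107  96  80  66  59  59  64  80  95 100  99 101 100 102
158   4   4   3   5   4   4   4   6   6   5   5   5   5   5   5   6   5  |  110 111 110 104  86  68  59  58  57  60  73  88  96  98  96  98 100
159   3   4   4   4   4   5   6   6   5   5   5   5   5   5   5   5   4  |  111 111 110 100  80  62  57  57  57  59  66  81  92  95  93  89  96
160   5   4   4   4   5   4   5   5   5   6   5   5   6   5   5   6   5  |  108 109 106  94  80  66  59  58  58  58  68  78  86  94  94  87  92
161   4   5   5   5   4   3   6   6   6   4   5   5   5   5   4   5   5  |  100 104 101  88  82  73  63  58  57  61  74  84  84  94  96  89  87
162   5   5   4   4   5   4   5   6   6   4   6   5   5   5   4   5   5  |   92  97  94  89  94  86  68  58  57  67  83  90  87  93  98  94  91
163   5   6   4   5   5   6   6   7   8   7   7   4   6   5   4   6   4  |   93  96  92  94 103  96  76 
[... 1090 characters left out ...]
5  39  17   6   6   4   4   5  |  112 113 113 113 114 112 109 104 103 105 104 102 103 105 103 103 103
172   4   5   4   5   5   5  12  27  37  38  29  13   6   6   5   5   5  |  125 126 126 127 128 125 123 116 108 103 102 100 103 105 105 105 106
173   4   4   4   4   5   5   8  14  16  15  11   7   4   4   5   4   5  |  145 144 146 146 144 142 134 121 108  98  97 101 105 107 109 109 109
174   4   4   4   4   5   3   4   6   5   6   4   4   4   4   5   4   5  |  152 151 152 151 152 146 135 122 107 100 102 110 114 114 113 112 113
175   4   4   5   4   4   5   3   4   3   4   3   5   4   5   4   5   5  |  151 152 153 152 150 150 144 135 123 117 122 131 131 129 122 115 114
[-3.9 -0.4  7.4] 20.65
```

arm_command([
  {"linear": [0,0,0],"turn": 0},
  {"linear": [0,0,0],"turn": 0},
  {"linear": [0,0,0],"turn": 0},
  {"linear": [0,0,0],"turn": 0},
  {"linear": [0,0,0],"turn": 0},
  {"linear": [0,0,0],"turn": 0},
  {"linear": [0,0,0],"turn": 0},
  {"linear": [0,0,0],"turn": 0},
  {"linear": [0,0,0],"turn": 0},
  {"linear": [0,0,0],"turn": 0},
])

```text
t: 21.65
ee_pos: [588.1, -1.3, 250.3]
orientation: [2.682, 1.635, 0.001]
ft_force: [-2.9, 0.5, 6.7]
width: 24.0
grasp_force: 30.0
```

```bash
python3 patch.py 0.183
python3 - <<'E'
import pickle
from h import *
o,d=pickle.load(open("w6.pkl","rb"));S=d["scene"];f=S["frame"].astype(int)
e=np.array([577.1,-21.5,293.7]);gy=np.array([.459,.889,0]);gx=np.array([.889,-.459,0])
piv=e-[0,0,44]
for x in(5,8,12):print(x,[proj(S,piv+x*gx-[0,0,r])[0].round(2).tolist() for r in(0,40,60)],"px/mm",(proj(S,piv+x*gx+10*gy-[0,0,60])-proj(S,piv+x*gx-[0,0,60]))[0]/10)
for y in range(138,157):print(y,*[f"{f[y,x,2]-f[y,x,0]:3d}" for x in range(303,319)]," | ",*[f"{f[y,x].max():3d}" for x in range(303,319)])
E
```

```text
needle x12 [[314.1, 143.0], [314.4, 161.5], [314.5, 170.4]]
x6 [[313.6, 141.6], [313.8, 160.1], [314.0, 168.9]]
R-B cols 306 .. 322
157   5   4   4   4   5   4   4   5   5   5   5   5   5   5   5   5   4  |  111 111 110 107  95  80  65  58  58  66  81  94  99 101 100 101 102
158   5   3   5   4   4   5   6   6   6   5   4   5   5   4   5   6   5  |  112 110 112 104  86  68  59  58  56  59  71  89  96  99  97  96 100
159   3   5   3   4   4   4   5   6   7   6   5   5   5   4   5   5   4  |  110 111 110 100  81  64  58  59  59  59  66  83  92  96  93  89  96
160   3   3   4   4   4   4   5   5   6   6   6   4   5   6   4   5   5  |  107 108 107  93  79  65  59  58  58  58  69  78  85  94  93  85  92
161   5   4   4   5   5   5   4   6   5   6   4   4   5   4   5   5   5  |   99 104  99  89  83  74  61  58  58  62  74  83  84  93  97  88  87
162   5   4   4   5   4   5   4   6   6   6   5   5   5   4   5   5   4  |   92  97  95  90  94  87  69  56  58  67  84  89  87  94  98  95  91
163   5   5   4   5   6   6   6   7   7   6   6   5   4   4   5   5   5  |   93  98  92  93 103  96  75 
[... 3938 characters left out ...]
 108 105 103 100 102
152   5   5   5   5   6   5   5  11  31  52  60  50  34  13   6   6  |  108 102  99  95  91  93  97  99 102 106 107 107 105 102 101 102
153   5   3   4   5   5   5   6   9  24  37  36  29  20  10   6   6  |  109 101  98  96  96  97 100  95  99 104 106 106 106 106 108 107
154   4   4   5   5   4   5   5   7  13  17  17  12   9   7   4   4  |  121 108 102 102 100 100  96  97  96 100 105 106 110 120 124 125
155   3   4   4   5   4   4   5   5   5   7   6   6   5   4   4   4  |  140 127 117 119 112 107 102 100  99 101 104 111 117 134 148 149
156   4   4   3   5   3   5   4   5   6   5   4   6   3   4   3   4  |  151 146 142 139 129 118 109 109 108 109 108 112 121 143 159 164
```

arm_command([
  {"linear": [0.0012,0,0.0001],"turn": 0},
  {"linear": [0.0012,0,0.0002],"turn": 0},
  {"linear": [0.0012,0,0.0002],"turn": 0},
  {"linear": [0.0012,0,0.0002],"turn": 0},
  {"linear": [0.0012,0,0.0002],"turn": 0},
  {"linear": [0.001,0,0.0002],"turn": 0},
  {"linear": [0,0,0],"turn": 0},
  {"linear": [0,0,0],"turn": 0},
  {"linear": [0,0,0],"turn": 0},
  {"linear": [0,0,0],"turn": 0},
])

```text
t: 22.8
ee_pos: [591.2, 4.8, 248.9]
orientation: [2.682, 1.635, 0.001]
ft_force: [-2.0, -1.3, 6.4]
width: 23.9
grasp_force: 30.0
```

arm_command([
  {"linear": [0,0,0],"turn": 0},
  {"linear": [0,0,0],"turn": 0},
  {"linear": [0,0,0],"turn": 0},
  {"linear": [0,0,0],"turn": 0},
  {"linear": [0,0,0],"turn": 0},
  {"linear": [0,0,0],"turn": 0},
  {"linear": [0,0,0],"turn": 0},
  {"linear": [0,0,0],"turn": 0},
])

```text
t: 23.6
ee_pos: [591.2, 4.8, 248.8]
orientation: [2.682, 1.635, 0.001]
ft_force: [-2.4, -1.1, 6.3]
width: 24.0
grasp_force: 30.0
```

```bash
python3 patch.py 0.2 | sed -n '1,3p;10,20p;23,$p'
```

```text
needle x12 [[317.3, 143.3], [317.4, 161.8], [317.5, 170.6]]
x6 [[316.7, 142.0], [316.9, 160.4], [317.0, 169.1]]
R-B cols 309 .. 325
163   5   5   5   5   6   7   5   6   5   4   5   5   4   4   5   4   4  |   92  96 101  95  82  72  63  70  85  89  86  94  98  96  97 101 103
164   5   4   5   9  17  17  11   8   5   4   4   5   5   5   5   5   5  |   92  98 104 102 101  92  73  74  90  95  93  96  98 100 101 101 103
165   5   4   5  14  31  32  19  13   9   6   4   5   4   5   5   4   5  |   99 102 109 113 116 103  80  79  93  99  97  99 100 100 102 101 102
166   4   4   6  16  40  44  26  16  12   8   5   4   5   4   3   5   5  |  107 109 112 115 117 103  80  78  93 101 101 100 101 101 102 103 103
167   3   3   5  16  40  47  29  16  14   8   4   4   4   5   4   4   4  |  110 110 112 113 111  99  78  76  94 101 101 102 102 102 103 103 103
168   5   3   5  14  38  48  28  17  14   8   4   5   5   5   5   4   4  |  113 110 112 111 108  98  79  78  94 102 102 102 102 103 104 103 103
169   3   4   4  14  38  49  31  19  15   8   4   4   5   5   5   4   5  |  112 111 111 111 109  98  81  81  95 101 101 102 103 105 104 105 105
170   4   4   4  14  38  52  41  29  18   8   4   4   4   4   4   5   5  |  111 111 110 111 110 102  89  89  98 102 102 102 103 103 104 105 104
171   5   4   5  14  38  55  52  41  22   9   4   5   4   3   5   5   4  |  113 112 113 113 111 106 101 100 102 100  99 102 103 102 103 104 103
172   3   5   5  11  29  44  45  36  20   8   5   5   5   5   5   6   5  |  125 126 125 121 117 110 104 102 101  98  99 101 101 104 103 102 103
173   4   4   4   7  17  25  24  19  11   6   6   5   5   5   5   8  11  |  143 145 143 136 125 111 102  98  96  95  97  99 104 108 106 104 103
[-3.4 -0.9  6.5] 23.75
```

arm_command([
  {"linear": [-0.0008,0,-0.0004],"turn": 0},
  {"linear": [-0.0007,0,-0.0003],"turn": 0},
  {"linear": [0,0,0],"turn": 0},
  {"linear": [0,0,0],"turn": 0},
  {"linear": [0,0,0],"turn": 0},
  {"linear": [0,0,0],"turn": 0},
  {"linear": [0,0,0],"turn": 0},
  {"linear": [0,0,0],"turn": 0},
  {"linear": [0,0,0],"turn": 0},
  {"linear": [0,0,0],"turn": 0},
])

```text
t: 24.75
ee_pos: [590.8, 4.0, 249.1]
orientation: [-2.683, -1.635, -0.002]
ft_force: [1.0, 6.5, 4.2]
width: 23.6
grasp_force: 30.0
```

arm_command([
  {"linear": [0,0,0],"turn": 0},
  {"linear": [0,0,0],"turn": 0},
  {"linear": [0,0,0],"turn": 0},
  {"linear": [0,0,0],"turn": 0},
  {"linear": [0,0,0],"turn": 0},
])

```text
t: 25.25
ee_pos: [590.9, 4.0, 249.0]
orientation: [-2.683, -1.635, -0.002]
ft_force: [1.7, 5.9, 4.2]
width: 23.6
grasp_force: 30.0
```

```bash
python3 patch.py 0.2 | sed -n '1,3p;10,20p;23,$p'
```

```text
needle x12 [[316.8, 143.3], [317.0, 161.7], [317.1, 170.6]]
x6 [[316.3, 141.9], [316.4, 160.3], [316.5, 169.1]]
R-B cols 308 .. 324
163   5   5   5   4   6   7   7   7   7   5   6   6   4   5   5   4   5  |  101  90  98 101  90  81  71  65  74  89  92  88  93  97  98  99 102
164   5   5   5   5  13  19  15  13  14   8   6   6   5   5   5   6   4  |  102  93 100 104  98  94  81  71  85  96  97  92  96  99 100 102 102
165   6   4   6   6  21  33  27  22  22  13   6   5   5   4   4   5   4  |  106 101 105 107 107 105  88  80  92  99 100  98  99 100 100 101 100
166   4   4   4   8  21  38  35  25  23  13   6   4   4   5   5   5   5  |  110 108 110 110 109 104  87  77  89  99 101 100 101 100 102 102 102
167   5   4   4   6  18  34  39  25  22  15   7   4   4   5   5   4   5  |  113 114 112 110 109 101  88  74  84  96 101 102 101 101 102 103 104
168   4   4   4   5  14  33  38  26  21  16   9   6   4   4   6   5   4  |  113 113 115 113 110 103  89  76  81  96 102 103 101 102 104 103 104
169   5   4   3   5  14  32  42  30  25  17   7   5   3   5   5   4   5  |  112 113 113 112 112 104  92  79  86  97 101 102 102 105 105 104 105
170   5   4   4   4  14  36  47  42  34  20   8   5   4   5   5   5   5  |  112 111 111 111 111 107  98  90  93 100 102 102 102 103 104 104 104
171   5   4   4   4  15  38  54  53  42  23   9   5   4   4   4   4   4  |  112 112 113 113 113 112 106 101 102 101 101 100 101 102 102 102 104
172   4   4   3   4  12  30  43  43  34  19   8   5   5   5   4   4   6  |  123 124 125 125 123 118 110 104 101 100  99  99 101 101 102 104 102
173   4   3   4   3   7  17  23  23  16  10   6   4   5   5   4   6   9  |  143 144 144 142 135 124 109 101  96  96  96  96 101 105 106 106 103
[0.6 5.2 3.5] 25.4
```

arm_command([
  {"linear": [0.0005,0,-0.0001],"turn": 0},
  {"linear": [0,0,0],"turn": 0},
  {"linear": [0,0,0],"turn": 0},
  {"linear": [0,0,0],"turn": 0},
  {"linear": [0,0,0],"turn": 0},
  {"linear": [0,0,0],"turn": 0},
  {"linear": [0,0,0],"turn": 0},
  {"linear": [0,0,0],"turn": 0},
  {"linear": [0,0,0],"turn": 0},
  {"linear": [0,0,0],"turn": 0},
])

```text
t: 26.4
ee_pos: [590.9, 4.1, 249.0]
orientation: [2.682, 1.635, 0.001]
ft_force: [1.6, 5.7, 4.8]
width: 24.3
grasp_force: 30.0
```

arm_command([
  {"linear": [0,0,0],"turn": 0},
  {"linear": [0,0,0],"turn": 0},
  {"linear": [0,0,0],"turn": 0},
  {"linear": [0,0,0],"turn": 0},
  {"linear": [0,0,0],"turn": 0},
])

```text
t: 26.9
ee_pos: [590.9, 4.1, 249.0]
orientation: [2.683, 1.635, 0.001]
ft_force: [0.2, 6.5, 4.0]
width: 24.1
grasp_force: 30.0
```

```bash
python3 patch.py 0.2 | sed -n '1,3p;11,20p;23,$p'
python3 - <<'E'
from workcell import ctrl
from h import *
# stud and foot in the scene: is the cover still in place (stud base column against before), foot edge columns
im=ctrl.get_image("scene");f=im["frame"].astype(int).max(2)
print(proj(im,[[576,-24.6,100],[576,-24.6,115]]).round(1).tolist())
for y in(184,188,192):print(y,f[y,290:322].tolist())
E
```

```text
needle x12 [[316.9, 143.3], [317.0, 161.8], [317.1, 170.6]]
x6 [[316.3, 141.9], [316.5, 160.3], [316.6, 169.1]]
R-B cols 309 .. 325
164   5   4   7  12  18  15  10   8   6   5   4   5   5   5   5   4   5  |   95 102 104  97  93  80  67  76  91  95  92  96  99  99 101 102 101
165   4   5   8  21  32  30  18  13   8   4   5   5   4   5   5   5   3  |  101 105 108 107 105  90  72  79  93  98  97 100  99 101 101 103 101
166   4   4   8  18  37  36  22  17  10   6   4   4   5   5   5   3   5  |  108 110 111 109 106  90  74  81  94 101 101 100 101 101 103 102 104
167   4   4   5  14  34  39  24  20  14   8   5   4   6   4   5   4   4  |  113 112 112 110 104  88  76  83  95 101 102 101 102 103 104 103 102
168   3   3   4  13  31  38  25  23  16   8   5   4   5   4   5   5   5  |  112 113 113 110 103  87  76  82  95 101 102 102 103 103 104 104 103
169   4   4   3  13  33  41  29  26  19   8   5   5   5   5   5   5   5  |  112 113 112 111 105  90  80  85  98 102 103 103 104 104 105 104 105
170   4   4   5  14  37  48  42  34  20   9   4   4   4   5   4   4   4  |  111 111 112 111 107  97  89 
[... 319 characters left out ...]
 102 103
173   4   3   4   8  18  26  23  16  11   5   5   5   5   4   6   8  10  |  145 144 142 136 126 110 101  97  96  96  99 102 105 107 107 104 103
[1.5 5.3 4.3] 27.05
[[305.1, 188.0], [304.9, 181.8]]
184 [158, 156, 154, 154, 154, 157, 154, 138, 119, 109, 110, 113, 115, 116, 112, 113, 110, 110, 108, 107, 106, 108, 112, 115, 116, 113, 110, 113, 114, 114, 116, 123]
188 [176, 175, 162, 131, 108, 106, 106, 104, 104, 106, 109, 109, 111, 112, 113, 112, 111, 112, 109, 108, 106, 102, 102, 105, 106, 105, 105, 107, 105, 107, 105, 106]
192 [159, 150, 156, 152, 127, 110, 106, 105, 103, 104, 107, 110, 112, 112, 113, 113, 111, 111, 112, 109, 103, 104, 101, 104, 106, 106, 107, 104, 106, 107, 115, 124]
```

arm_command([
  {"linear": [0.0007,0,-0.0003],"turn": 0},
  {"linear": [0,0,0],"turn": 0},
  {"linear": [0,0,0],"turn": 0},
  {"linear": [0,0,0],"turn": 0},
  {"linear": [0,0,0],"turn": 0},
  {"linear": [0,0,0],"turn": 0},
  {"linear": [0,0,0],"turn": 0},
  {"linear": [0,0,0],"turn": 0},
  {"linear": [0,0,0],"turn": 0},
  {"linear": [0,0,0],"turn": 0},
])

```text
t: 28.1
ee_pos: [590.9, 4.5, 249.0]
orientation: [2.682, 1.635, -0.0]
ft_force: [2.5, 0.5, 0.1]
width: 23.7
grasp_force: 30.0
```

arm_command([
  {"linear": [0,0,0],"turn": 0},
  {"linear": [0,0,0],"turn": 0},
  {"linear": [0,0,0],"turn": 0},
  {"linear": [0,0,0],"turn": 0},
  {"linear": [0,0,0],"turn": 0},
])

```text
t: 28.6
ee_pos: [590.9, 4.6, 249.1]
orientation: [2.682, 1.635, -0.0]
ft_force: [2.8, -0.1, 0.0]
width: 24.0
grasp_force: 30.0
```

```bash
python3 patch.py 0.2 | sed -n '3p;11,20p;23,$p'
```

```text
R-B cols 309 .. 325
164   5   5   5   9  18  18  11   8   6   5   5   5   4   5   5   4   4  |   95 102 104  98  96  87  70  76  92  96  94  96  99 100 101 102 101
165   4   4   5  15  34  36  21  15  10   8   6   4   5   5   5   5   5  |  101 105 109 107 111  98  78  80  94  99  98 100 100 100 102 103 101
166   4   3   5  17  39  43  27  19  14   8   4   4   5   4   5   4   5  |  109 111 110 112 113  97  78  82  95 101 100 100 101 101 103 103 103
167   4   4   5  16  37  42  26  21  15   8   5   4   5   5   5   4   6  |  111 112 113 113 110  95  77  82  94 100 101 100 101 103 103 104 105
168   3   4   4  15  37  42  28  22  17   9   5   3   4   5   5   5   6  |  112 112 113 114 108  92  78  82  97 102 102 102 102 104 102 104 105
169   4   3   4  15  38  45  31  25  18   9   5   5   4   5   5   4   4  |  113 112 113 112 108  96  81  85  97 102 102 102 103 104 103 105 103
170   4   4   5  15  40  52  43  34  20   9   5   4   4   5   4   5   4  |  111 111 112 113 111 103  91  94 100 101 101 102 103 103 103 104 104
171   4   4   5  13  39  56  54  42  22  10   6   5   5   5   5   4   4  |  111 112 112 113 112 106 102 101 100 101 102 101 103 103 103 103 103
172   4   5   4  12  29  42  43  34  20   7   5   4   5   4   5   5   5  |  124 126 125 125 119 109 105 102 101  98  97 100 102 102 103 102 102
173   4   4   5   8  15  20  20  16  10   5   5   6   5   4   6   9  11  |  144 144 146 141 127 111 102  98  96  94  96 101 104 107 106 104 104
[2.  0.5 0.2] 28.75
```

```bash
python3 -c "
from workcell import ctrl
print(ctrl.close_job())"
```

```text
the job is handed in; nothing more can be done
None
```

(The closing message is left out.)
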